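# Lock the filter cartridge into the slanted port of the bench pump

### The arm

A 6-joint arm with a two-finger parallel gripper is mounted at the origin on a cart in front of the work surface, level with it; the furniture and walls round the work are solid. World frame = base frame: x ahead of the robot, y to its left, z up, the work surface at z = 0. Lengths are in mm, angles in rad, forces in N, time in s.
With the tool pointing down it reaches from about 350 to 925 mm from the base axis. Payload 6.4 kg.
Tool frame: the origin (TCP) lies midway between the tips of the shut fingers; the grasp point (between the pads) lies behind it (robot.grip_depth is the x of the grasp point in the tool frame, in mm); x points along the fingers, z is the direction in which the jaws open and shut, and the axes are right-handed (so a half turn about x gives the same grasp; the last joint's range is limited). The gripper opens to 85 mm and grips with 20 to 120 N. Pads are 22 mm wide; open, the fingers measure 114 mm over their backs; the gripper's body (76 mm by 85 mm) begins 54 mm behind the grasp point. The pads swing forward as they close: fully open they stand 13 mm farther back than shut.
Start: joints at [-1.422, 0.245, 1.558, -0, 1.339, -0.174], TCP at [206.2, -616.438, 211.19] pointing down, gripper open.
Joint ranges: [-3.13, 3.13], [-1.02, 2.26], [0.13, 2.54], [-0.95, 4.09], [0.21, 2.88], [-2.74, 2.74]. Speed limits (rad/s): [2.57, 2.57, 3.14, 3.14, 3.14, 3.14].

### API

Orientations are given as a unit quaternion [x, y, z, w].
In Python, from rig import readout, eyes, job, robot gives the robot as it stands.
- The arm moves only by the tool drive_tool, never from a script. Its argument "rows" is one flat list of numbers, 7 for each row, row after row: the turn, a rotation vector about the tool's x, y, z in rad, then the shift along the tool's x, y, z in cm, then the finger opening in cm, from 0 to 8.54. In form: [rx, ry, rz, x, y, z, jaw, rx, ry, rz, x, y, z, jaw, ...]. A call has 1 to 8 rows; each row shifts and turns the commanded pose from where the row before left it, along the tool's axes as they then stand; what a row does not reach is not made up. A row lasts 1/12 s, in which the tool goes at most 41.7 mm and 7.16 degrees, less where a joint would pass 70% of its speed; a pose out of reach is approached as far as the arm can. A call with a gripper value outside its range is refused whole. The fingers move at their own pace and stop on an object; "squeeze" is the grip in N (left out, the last holds). Time passes only in rows, so rows that do not move let the fingers close. It gives the time, the measured TCP pose, the force and the opening at its end, in the units of the state.
- readout.get_state(): the state, without advancing time (a new reading comes with each control period).
- eyes.grab_frame(name): name is "side" or "top" or "wrist"; returns the picture (400x640x3 uint8, red, green, blue); there is no depth.
- eyes.calibration(name): a dict with "mtx" (3x3 intrinsics, pixels), "distortion" ([k1, k2, p1, p2, k3] as OpenCV has them; the pictures are not rectified), "rvec" (rotation vector, rad) and "tvec" (3), from world to camera coordinates, as OpenCV has them. Camera axes: x right, y down, z forward; pixel columns grow to the right and rows downward; lengths in mm; the calibration is good to about 2 mm. A picture is of the moment at which its call begins: read the wrist's pose just before it. calibration takes no time and is no camera call; for the wrist camera it gives the pose at the moment of the call.
- job.finish_job(): hands the job in, once; it reports no verdict.
The state is a dict: "time": time; "qpos": joint angles; "joint_vel": joint speeds; "effort": joint torques, N m; "ee_pos": TCP position; "tcp_rot": TCP orientation; "contact_force": force on the tool from outside, world axes, zero at the start; "torque": the same for the moment, N m; "width": opening from 0.0 (shut) to 1.0 (fully open).
Only numpy, scipy, OpenCV 4.12 (cv2) and the standard library are available. Lean on these libraries where they do the work, as an engineer would, in place of code of your own. Each camera call takes 0.05 s, during which the arm holds its last target.

### The job

Take the filter cartridge out of its holder and fit it to the slanted port of the small bench pump: slide it straight in with its two lugs in the port's notches, push it down against the spring, turn it clockwise about a quarter until it stops, and let the spring lift it into its lock. Leave it locked there, and do not push the blue-capped bottle, the yellow-lidded cup or the timer about.

Things in the scene. Friction and masses are not known exactly. Their poses are not given: they have to be found in the camera images.
- cartridge: Loose filter cartridge, 140 mm tall, about 0.18 kg. Origin: centre of its lower end, z up its axis. Grey plug radius 20 mm up to z = 74 (lower 12 mm tapered to radius 13); white drum with blue band, radius 31, z = 74 to 104; blue wing grip above. It starts upright in the holder, its lower end 5 mm above the bench. A half turn about z makes no difference.
- wing (a point): Centre of the cartridge's blue wing grip, on the axis 121 mm above its lower end. The wing is 50 mm long (cartridge x), 14 mm thick (cartridge y) and 36 mm high, standing on the flat top of the drum.
- lug (a point): Centre of one of the cartridge's two black lugs, at its +x side, z = 44 mm, radius 24 mm; the other is opposite, at -x. The lugs stick out of the plug to radius 28 mm, are 10 mm wide and 8 mm high (z = 40 to 48), and point along the wing. Two red bars on the drum's top lie over them.
- holder: Fixed grey block 86 x 86 x 40 mm on the bench with a round hole of 46 mm, 35 mm deep, in which the cartridge stands loosely. Origin: centre of its underside.
- port: Bayonet port in the white square head (90 mm) of the fixed bench pump (base 150 x 120 mm). Origin: centre of the mouth, level with the top of the aluminium ring, 135 mm above the bench. z points out along the bore's axis, leaning 30 degrees from vertical towards the pump's front, which faces the robot's left side; x points up the slope. Bore radius 22 mm, play 2 mm all round.
- entry (a point): One of the port's two entry notches for the lugs (red dots), at its +x side, radius 27 mm, at mouth level; the other is opposite, at -x. Notches are 16 mm wide and reach radius 31 mm. Cartridge x goes along port x, either way round. The lugs can turn only once the cartridge's lower end is at port z = -62 mm or deeper; it bottoms at -70 mm.
- home (a point): On the port's axis at port z = -56 mm: where the cartridge's lower end is when locked. From the entry it turns 80 degrees clockwise seen from outside (negative about port z) to the lock (green dots); stops block the other way and more than about 6 degrees beyond. There the spring lifts the lugs 6 mm into pockets.
- plunger (a joint): Spring plunger in the port, in m: 0 at rest, grows as the cartridge presses it. It meets the cartridge's lower end at port z = -50 mm. Push: 4 N at 0, plus 400 N/m (8.8 N at 0.012, where the lugs pass under the ring; 12 N at 0.020, bottom). It reads 0.006 when the cartridge is locked. It pushes an unturned cartridge back out to 0.
- reagent_b: Bystander: white bottle with blue cap, 48 mm wide, 98 mm tall, loose. Origin: centre of its underside.
- cup_yellow: Bystander: specimen cup with yellow lid, 65 mm wide, 64 mm tall, loose. Origin: centre of its underside.
- lab_timer: Bystander: small white timer lying flat, 64 x 64 x 18 mm, loose. Origin: centre of its underside.

How it is judged (in metres and radians):
On the way:
1. The cartridge is pushed straight into the port against the spring, not yet turned (value of joint plunger above 0.01 m and angle between the x axis of cartridge and the x axis of port, either way round below 0.3 rad and z of cartridge in the frame of port below -0.058 m and horizontal distance between cartridge and port below 0.06 m), for 0.05 s.
At the end, for the whole second after the job is handed in: The cartridge is locked in the port: its lower end at port z = -56 mm (+-3.5 mm) and within 8 mm of the axis, its axis within 8 degrees of the port's, turned at least 66 degrees from the entry notches, lifted by the spring into the pockets and at rest (z of cartridge in the frame of port between -0.0595 and -0.0525 m and x of cartridge in the frame of port between -0.008 and 0.008 m and y of cartridge in the frame of port between -0.008 and 0.008 m and angle between the z axis of cartridge and the z axis of port, either way round below 0.14 rad and angle between the x axis of cartridge and the x axis of port, either way round above 1.15 rad and linear speed of cartridge below 0.02 m/s); the robot touches nothing.
It fails at once if A bystander (blue-capped bottle, yellow-lidded cup or timer) is moved more than 30 mm (distance of any of reagent_b, cup_yellow, lab_timer from where it was at the start of the episode above 0.03 m).
It also fails if it takes over 48 s, if anything falls off the work surface, if the arm or the gripper's body presses on something with over 40 N, if the wrist force passes 120 N, or if a joint passes its speed limit or range.

## Working session

There is one attempt and no reset: what is moved stays moved. The work goes in short steps, Python scripts to look and compute and a tool call to move; the robot and the scene stay as the last step left them, time stands still between calls to the robot, and variables do not carry over. Pictures are saved under pics/ and viewed, and the job is handed in when it is done.

Besides the shell and the picture viewer there is one more tool, called after "Emit:" as name(argument=value, ...), one argument or row to a line, values as JSON. drive_tool: Moves the arm, as the interface text tells. Its arguments: {"type":"object","properties":{"rows":{"type":"array","items":{"type":"number"}},"squeeze":{"type":"number"}},"required":["rows"]}

```bash
ls; mkdir -p pics; python3 - <<'E'
from rig import readout, eyes, job, robot
import cv2
print(readout.get_state()); print(robot.grip_depth, [a for a in dir(robot) if a[0]!='_'])
for n in ["side","top","wrist"]:
    c=eyes.calibration(n); print(n,c)
    cv2.imwrite(f"pics/{n}0.png",eyes.grab_frame(n)[:,:,::-1])
E
```

```text
pics
{'time': 0.0, 'qpos': array([-1.42209068e+00,  2.45801838e-01,  1.55900925e+00, -6.40472352e-06,
        1.33868557e+00, -1.74093699e-01]), 'joint_vel': array([ 5.51432019e-05, -2.31674930e-03, -1.73765713e-04,  2.74948883e-03,
        5.81530790e-04,  9.48882110e-04]), 'effort': array([ 3.40189254e-04, -4.29508817e+01, -3.26125002e+01, -1.10145895e-04,
        5.38773107e-03, -2.45159754e-06]), 'ee_pos': array([ 206.11389153, -615.83409846,  210.09074052]), 'tcp_rot': array([ 0.41363159,  0.57432312, -0.41267066,  0.57338013]), 'contact_force': array([ 0.40316215,  0.05761257, -0.55851424]), 'torque': array([ 0.01997702, -0.01017521,  0.03600483]), 'width': 1.002373244932654}
-18.700000000000003 ['Unreachable', 'grip_depth']
side {'mtx': array([[520.90210586,   0.        , 316.40191501],
       [  0.        , 520.90210586, 198.03617839],
       [  0.        ,   0.        ,   1.        ]]), 'distortion': array([-0.05366934,  0.        ,  0.        ,  0.        ,  0.        ]), 'rvec': array([ 2.21377853,  0.07163223, -0.00383035]), 'tvec': array([-557.18516768,   49.2971764 , 1534.95574385])}
top {'mtx': array([[512.02762297,   0.        , 316.55544167],
       [  0.        , 512.02762297, 200.2271904 ],
       [  0.        ,   0.        ,   1.        ]]), 'distortion': array([-0.06832693,  0.        ,  0.        ,  0.        ,  0.        ]), 'rvec': array([ 1.56311237, -2.38995675,  0.51345473]), 'tvec': array([ 211.83942195,  516.36213941, 1672.38234976])}
wrist {'mtx': array([[288.51773216,   0.        , 314.12012894],
       [  0.        , 288.51773216, 198.78066958],
       [  0.        ,   0.        ,   1.        ]]), 'distortion': array([-0.04329234,  0.        ,  0.        ,  0.        ,  0.        ]), 'rvec': array([-2.36412018,  1.70152068,  0.23476037]), 'tvec': array([-649.29233743,  -35.2787261 ,  378.32535766])}
```

View pics/side0.png

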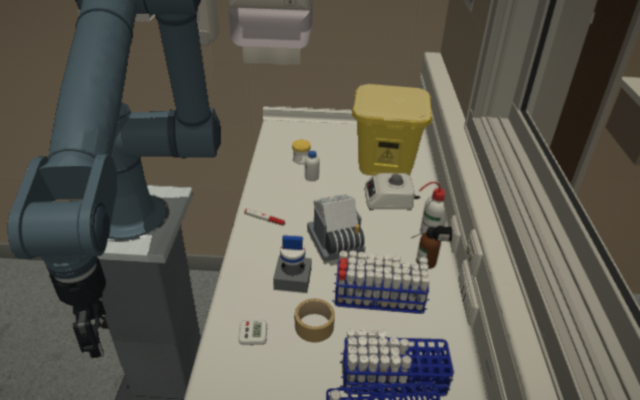

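View pics/top0.png

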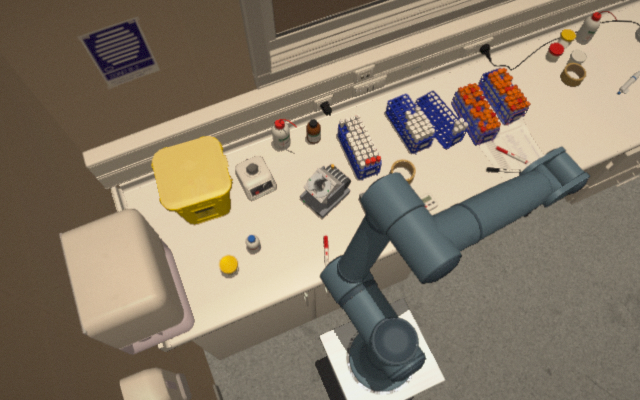

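View pics/wrist0.png

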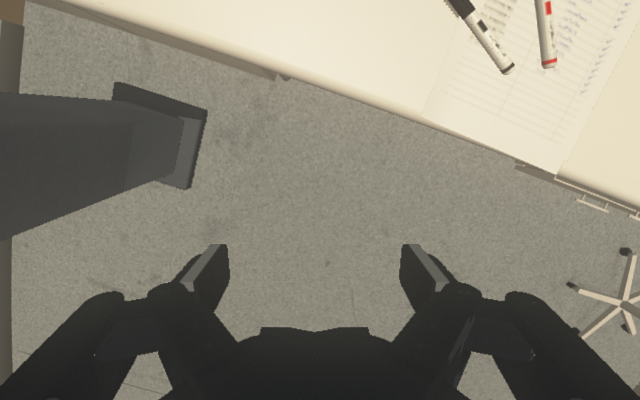

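```bash
cat > h.py <<'E'
import numpy as np, cv2
from scipy.spatial.transform import Rotation as R
from rig import readout, eyes, job, robot
def cal(n):
    c=eyes.calibration(n); return c
def ray(c,px):
    u=cv2.undistortPoints(np.array([[px]],float),c['mtx'],c['distortion'])[0,0]
    Rm=cv2.Rodrigues(c['rvec'])[0]; o=-Rm.T@c['tvec']; d=Rm.T@np.array([u[0],u[1],1]); return o,d/np.linalg.norm(d)
def onz(c,px,z):
    o,d=ray(c,px); return o+d*(z-o[2])/d[2]
def proj(c,P):
    return cv2.projectPoints(np.array(P,float).reshape(-1,3),c['rvec'],c['tvec'],c['mtx'],c['distortion'])[0].reshape(-1,2)
def crop(n,name,x0,y0,x1,y1,s):
    im=cv2.imread(f"pics/{n}.png")[y0:y1,x0:x1]
    cv2.imwrite(f"pics/{name}.png",cv2.resize(im,None,fx=s,fy=s,interpolation=cv2.INTER_CUBIC))
E
python3 - <<'E'
from h import *
crop("side0","s0z",230,170,390,290,5)
crop("top0","t0z",220,130,380,250,5)
s=cal("side");t=cal("top")
print("holder",onz(s,(292,283),0),onz(s,(293,267),40))
print("pump",onz(s,(340,215),120),onz(t,(326,186),120))
print("bott",onz(s,(312,179),0),onz(t,(253,243),90)); print("cup",onz(s,(300,162),0),onz(t,(229,264),60)); print("timer",onz(s,(253,332),10))
E
```

```text
holder [ 508.25569283 -237.85615247    0.        ] [ 509.4504138  -220.41603859   40.        ]
pump [622.62210505 -99.75760992 120.        ] [592.17955981 -64.05612489 120.        ]
bott [531.40238866 231.01935446   0.        ] [507.89695582 245.91521067  90.        ]
cup [484.31429001 329.22161451   0.        ] [481.05720667 347.91943882  60.        ]
timer [ 433.82197514 -408.05104326   10.        ]
```

View pics/s0z.png

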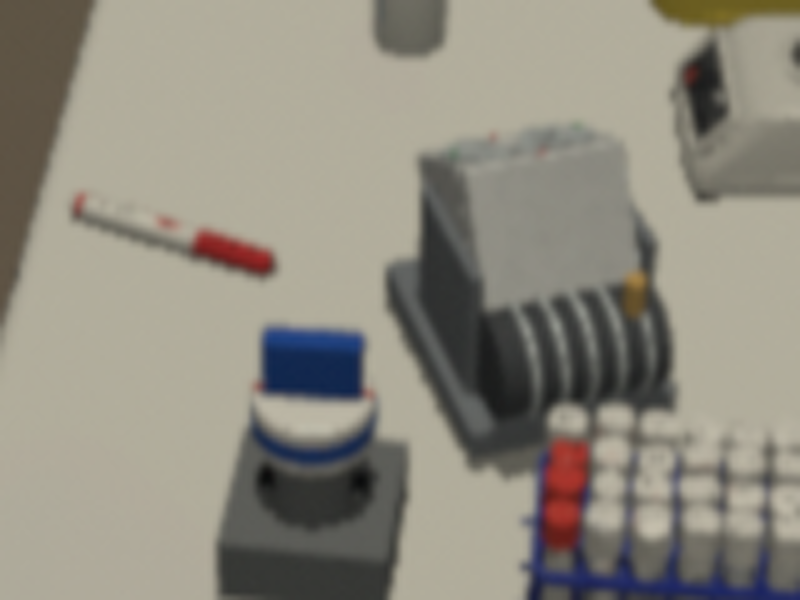

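View pics/t0z.png

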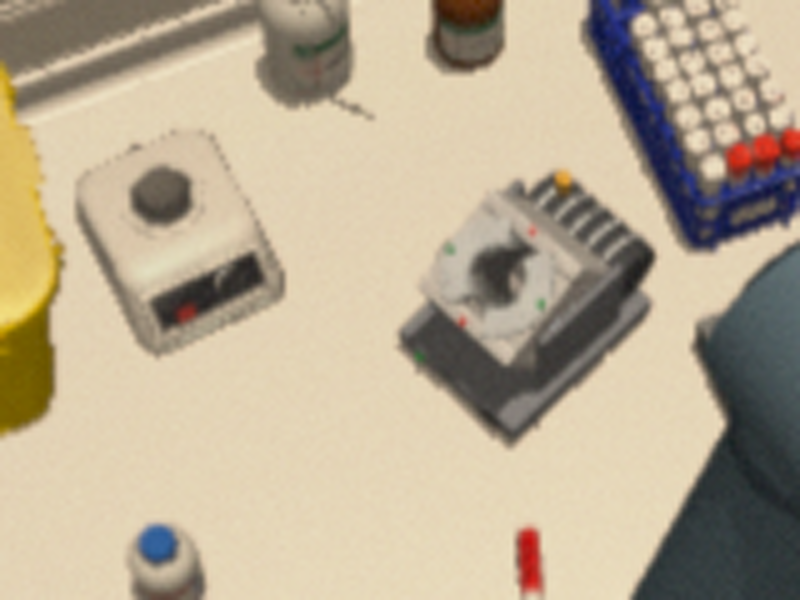

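```bash
cat >> h.py <<'E'
def tool():
    s=readout.get_state(); return s['ee_pos'],R.from_quat(s['tcp_rot']).as_matrix()
E
python3 - <<'E'
from h import *
p,T=tool(); np.set_printoptions(precision=3,suppress=True); print(T)
c=cal("wrist");Rm=cv2.Rodrigues(c['rvec'])[0];o=-Rm.T@c['tvec']
print("cam in tool",T.T@(o-p)); print("cam axes in tool (cols)",T.T@Rm.T)
t=cal("top");s=cal("side")
from scipy.optimize import least_squares
obs=np.array([(319.4,185),(220+532/5,130+231/5),(220+462/5,130+322/5),(220+541/5,130+303/5),(220+448/5,130+247/5)])
def port(yaw,cx,cy):
    f=np.array([np.cos(yaw),np.sin(yaw),0]);Z=np.array([0,0,1.])
    z=.5*f+np.cos(np.pi/6)*Z; x=-np.cos(np.pi/6)*f+.5*Z
    return np.array([cx,cy,135]),np.c_[x,np.cross(z,x),z]
def fun(v):
    o,P=port(*v[:3]); r1,r2=v[3:5]; a=np.radians([0,180,-80,100])
    L=[[0,0,0]]+[[r*np.cos(q),r*np.sin(q),0] for q,r in zip(a,[r1,r1,r2,r2])]
    e=(proj(t,[o+P@np.array(l) for l in L])-obs); e[0]*=.2; return e.ravel()
for y0 in (1.5,2.5,3.14):
    r=least_squares(fun,[y0,600,-70,35,35]); print(r.x,r.cost,r.fun)
# cartridge, side view: wing top corners
for px in [(230+263/5,170+330/5),(230+363/5,170+335/5)]: print("wing",onz(s,px,139+5))
E
```

```text
[[-0.     0.948  0.317]
 [ 0.002  0.317 -0.948]
 [-1.     0.    -0.002]]
cam in tool [-162.628   67.61     0.187]
cam axes in tool (cols) [[-0.    -0.269  0.963]
 [ 0.    -0.963 -0.269]
 [ 1.     0.     0.   ]]
[  1.954 598.217 -40.272  40.67   40.195] 0.2250031659257159 [-0.06   0.03  -0.222 -0.159 -0.309 -0.226  0.293  0.143  0.249  0.236]
[  1.954 598.217 -40.272  40.67   40.195] 0.22500316592570796 [-0.06   0.03  -0.222 -0.159 -0.309 -0.226  0.293  0.143  0.249  0.236]
[  1.954 598.217 -40.272  40.67   40.195] 0.22500316592571046 [-0.06   0.03  -0.222 -0.159 -0.309 -0.226  0.293  0.143  0.249  0.236]
wing [ 484.861 -222.177  144.   ]
wing [ 533.258 -221.961  144.   ]
```

Emit:
drive_tool(
  rows=[0,0,0,-1.5,2.9,-1.95,8.5,0,0,0,-1.5,2.9,-1.95,8.5,0,0,0,-1.5,2.9,-1.95,8.5,0,0,0,-1.5,2.9,-1.95,8.5,0,0,0,-1.5,2.9,-1.95,8.5,0,0,0,-1.5,2.9,-1.95,8.5,0,0,0,0,2.9,-1.95,8.5,0,0,0,0,2.9,-1.95,8.5],
)

```text
time: 0.82
ee_pos: [377.7, -393.8, 302.5]
tcp_rot: [0.413, 0.573, -0.414, 0.575]
contact_force: [1.0, -0.7, -0.3]
width: 0.996
```

Emit:
drive_tool(
  rows=[0,0,0,0,2.9,-1.95,8.5,0,0,0,0,2.9,-1.95,8.5,0,0,0,0,2.9,-1.95,8.5,0,0,0,0,2.9,-1.95,8.5,0.11,0,0,0,2.9,-1.95,8.5,0.11,0,0,0,3,-1.95,8.5,0.1,0,0,0,0,0,8.5,0,0,0,0,0,0,8.5],
)

```text
time: 1.48
ee_pos: [509.3, -229.4, 300.7]
tcp_rot: [0.499, 0.501, -0.499, 0.501]
contact_force: [-0.8, -1.2, 1.2]
width: 0.997
```

```bash
python3 - <<'E'
from h import *
print(readout.get_state()['qpos'],readout.get_state()['time']); p,T=tool(); print(p,T)
np.savez("w1.npz",**cal("wrist"))
for n in ["wrist","side","top"]: cv2.imwrite(f"pics/{n}1.png",eyes.grab_frame(n)[:,:,::-1])
E
```

```text
[-6.26125136e-01 -3.10658468e-02  1.69363499e+00 -1.36806284e-04
  1.47982858e+00  9.40065368e-01] 1.4833
[ 509.26352178 -229.38364787  300.7489796 ] [[-7.32194619e-04  9.99989068e-01  4.61815504e-03]
 [ 3.61385548e-04  4.61842057e-03 -9.99989270e-01]
 [-9.99999667e-01 -7.30517828e-04 -3.64763180e-04]]
```

View pics/wrist1.png

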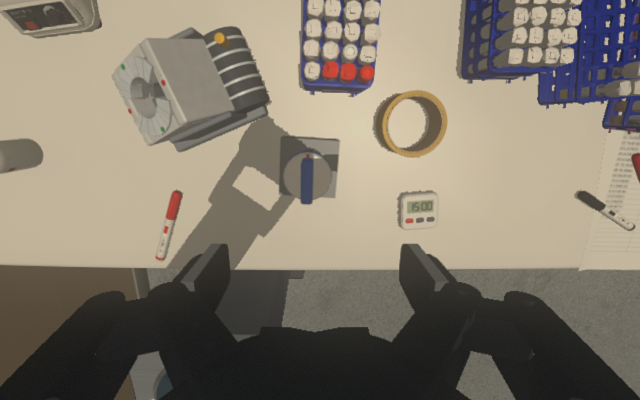

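```bash
python3 - <<'E'
from h import *
crop("wrist1","w1a",260,110,360,230,5)
crop("wrist1","w1b",100,20,280,150,4.4)
crop("side1","s1a",260,220,340,300,7)
E
```

```text
(no output)
```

View pics/w1a.png

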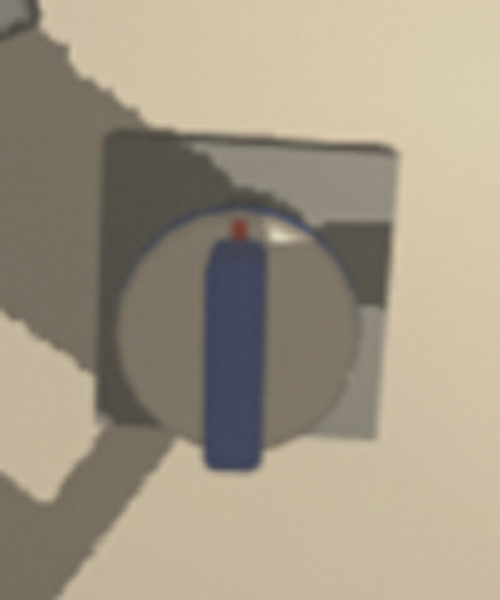

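View pics/w1b.png

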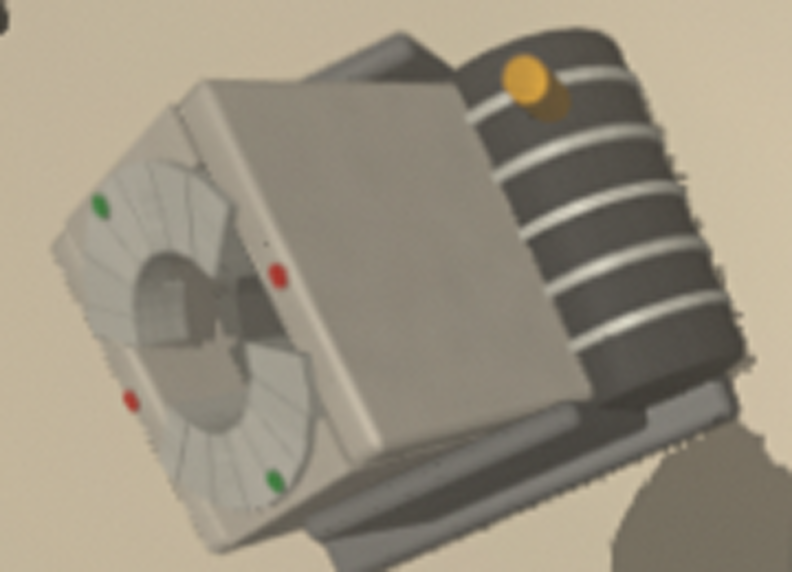

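View pics/s1a.png

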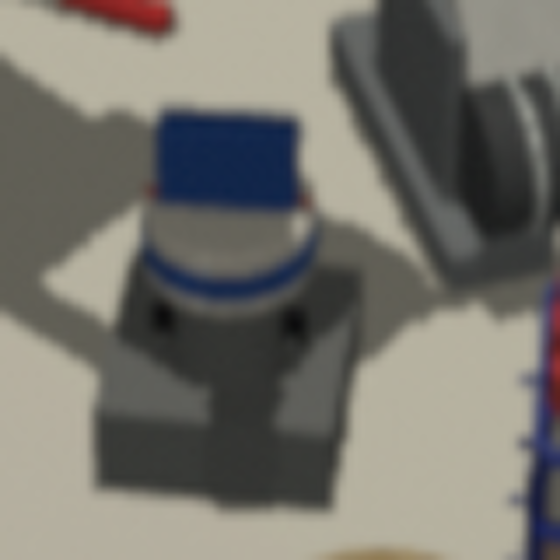

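```bash
cat > port.py <<'E'
from h import *
from scipy.optimize import least_squares
t=cal("top"); w=dict(np.load("w1.npz"))
ot=np.array([(220+532/5,130+231/5),(220+462/5,130+322/5),(220+541/5,130+303/5),(220+448/5,130+247/5)])
ow=np.array([(100+x/4.4,20+y/4.4) for x,y in [(278,276),(131,401),(275,481),(100,206)]])
def port(yaw,cx,cy):
    f=np.array([np.cos(yaw),np.sin(yaw),0]);Z=np.array([0,0,1.])
    z=.5*f+np.cos(np.pi/6)*Z; x=-np.cos(np.pi/6)*f+.5*Z
    return np.array([cx,cy,135]),np.c_[x,np.cross(z,x),z]
def pts(v):
    o,P=port(*v[:3]); r1=v[3]; a=np.radians([0,180,-80,100])
    return np.array([o+P@np.array([r1*np.cos(q),r1*np.sin(q),v[4]]) for q in a])
if __name__=="__main__":
  np.set_printoptions(precision=3,suppress=True)
  for wt,ww in((1,1),(1,0),(0,1)):
    f=lambda v:np.r_[wt*(proj(t,pts(v))-ot).ravel(),ww*(proj(w,pts(v))-ow).ravel(),.1*v[4],.3*(v[3]-40)]
    r=least_squares(f,[1.95,600,-40,40,0]); print(r.x,r.fun)
  o,P=port(*r.x[:3])
  # cartridge
  E=lambda x,y:(260+x/5,110+y/5)
  for px,z in [((238,210),109),((238,450),109),((117,330),109),((358,330),109),((207,243),145),((267,243),145),((205,470),145),((262,470),145),((236,357),145)]:
    print(px,z,onz(w,E(*px),z))
  for px in [(105,135),(397,150),(378,438),(97,425)]: print("holder",onz(w,E(*px),40))
  s=cal("side")
  for px in [(160,112),(300,120)]: print(onz(s,(260+px[0]/7,220+px[1]/7),145))
E
python3 port.py
```

```text
[  1.96  598.651 -39.487  39.833  -3.101] [-0.367  0.04  -0.057 -0.356  0.288  0.066  0.362  0.375 -1.609  0.428
 -0.921 -0.081  1.566  0.142  0.979 -0.569 -0.31  -0.05 ]
[  1.954 598.203 -40.281  40.341   0.067] [-0.282 -0.084 -0.256 -0.297  0.325  0.166  0.213  0.216 -0.     0.
 -0.     0.    -0.     0.    -0.    -0.     0.007  0.102]
[  1.961 598.987 -42.011  39.488  -0.479] [-0.    -0.     0.    -0.     0.    -0.     0.     0.    -1.633  0.45
 -0.872 -0.081  1.561  0.085  1.02  -0.492 -0.048 -0.154]
(238, 210) 109 [ 537.192 -221.587  109.   ]
(238, 450) 109 [ 476.252 -221.51   109.   ]
(117, 330) 109 [ 507.262 -191.333  109.   ]
(358, 330) 109 [ 507.536 -251.505  109.   ]
(207, 243) 145 [ 533.961 -215.533  145.   ]
(267, 243) 145 [ 534.02  -228.776  145.   ]
(205, 470) 145 [ 481.668 -214.707  145.   ]
(262, 470) 145 [ 481.731 -227.835  145.   ]
(236, 357) 145 [ 508.281 -221.894  145.   ]
holder [ 550.814 -181.748   40.   ]
holder [ 546.927 -266.      40.   ]
holder [ 460.623 -262.588   40.   ]
holder [ 464.316 -177.138   40.   ]
[ 485.615 -223.267  145.   ]
[ 533.992 -223.571  145.   ]
```

```bash
cat > p2.py <<'E'
from port import *
np.set_printoptions(precision=3,suppress=True)
def pts2(v):
    o,P=port(*v[:3]); a=np.radians([0,180,-80,100])
    return np.array([o+P@np.array([r*np.cos(q),r*np.sin(q),z]) for q,r,z in zip(a,[v[3],v[3],v[4],v[4]],[v[5],v[5],v[6],v[6]])])
for wt,ww in((1,1),(1,0),(0,1)):
    f=lambda v:np.r_[wt*(proj(t,pts2(v))-ot).ravel(),ww*(proj(w,pts2(v))-ow).ravel(),.1*v[5],.1*v[6]]
    r=least_squares(f,[1.95,600,-40,40,40,0,0]); print(r.x,r.fun)
E
python3 p2.py
```

```text
[  1.959 598.662 -39.691  40.632  39.253  -4.333  -1.306] [-0.049 -0.13  -0.021 -0.194  0.024 -0.056  0.367  0.386  0.022 -0.005
 -0.078 -0.072  0.043  0.07  -0.092 -0.019 -0.433 -0.131]
[  1.954 598.216 -40.262  40.708  40.171  -1.963   1.967] [-0.024 -0.12  -0.116 -0.193  0.092  0.115  0.047  0.198 -0.     0.
 -0.     0.    -0.     0.    -0.    -0.    -0.196  0.197]
[  1.96  599.029 -42.422  40.292  38.887  -1.482   1.494] [ 0.    -0.     0.    -0.     0.    -0.     0.     0.     0.014  0.006
 -0.046 -0.069  0.051  0.006 -0.023  0.052 -0.148  0.149]
```

Emit:
drive_tool(
  rows=[0.02,0,0,2,-0.18,-0.77,5,0,0,0,3.5,0,0,5,0,0,0,3.5,0,0,5,0,0,0,3.5,0,0,5,0,0,0,3,0,0,5,0,0,0,2,0,0,5,0,0,0,0.9,0,0,5,0,0,0,0,0,0,5],
)

```text
time: 2.3
ee_pos: [504.8, -223.2, 114.8]
tcp_rot: [-0.504, -0.497, 0.505, -0.494]
contact_force: [0.7, -0.5, 0.3]
width: 0.586
```

```bash
python3 - <<'E'
from h import *
p,T=tool(); print(p,T)
cv2.imwrite(f"pics/side2.png",eyes.grab_frame("side")[:,:,::-1]);cv2.imwrite(f"pics/w2.png",eyes.grab_frame("wrist")[:,:,::-1])
crop("side2","s2a",260,200,340,300,6)
E
```

```text
[ 504.81249671 -223.22099314  114.80945827] [[-0.00391812  0.99983269 -0.0178671 ]
 [ 0.00274694 -0.01785641 -0.99983679]
 [-0.99998855 -0.00396656 -0.00267652]]
```

View pics/s2a.png

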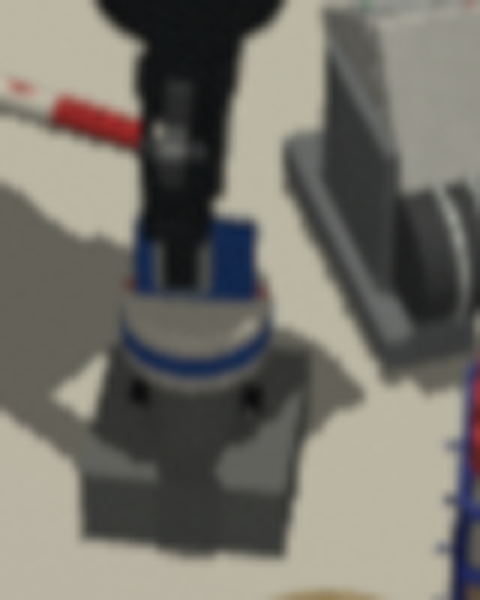

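View pics/w2.png

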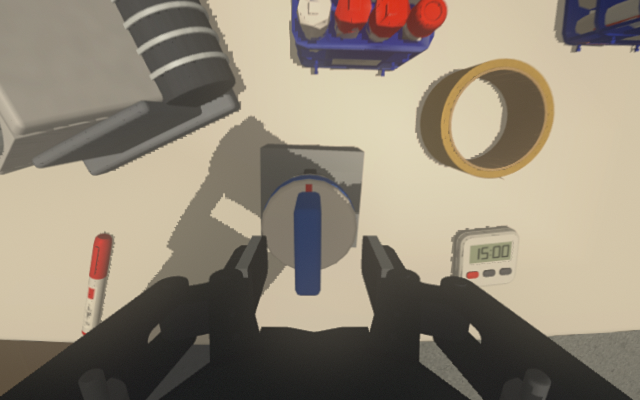

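```bash
python3 - <<'E'
from h import *
p,T=tool(); print(p,T)
c=cal("wrist")
for px in [(297,195),(320,195),(296,294),(320,294)]:
    q=onz(c,px,145); print(q,T.T@(q-p))
E
```

```text
[ 507.12920244 -224.38095306  118.42049945] [[ 0.00142596  0.99984478 -0.01756102]
 [-0.00104823 -0.01755954 -0.99984527]
 [-0.99999843  0.00144415  0.00102303]]
[ 538.8380933  -216.87106109  145.        ] [-26.5421155   31.61048332  -8.0383789 ]
[ 538.6377449  -228.08757862  145.        ] [-26.53064365  31.60712289   3.17992142]
[ 483.4258987  -214.43361443  145.        ] [-26.62368599 -23.83591044  -9.5023535 ]
[ 483.19701482 -227.43306704  145.        ] [-26.6103859  -23.8364944    3.49910714]
```

Emit:
drive_tool(
  rows=[0,0,0,0,0,0,5,0,0,0,0,0,0,5,0,0,0,0,0,0,5],
)

```text
time: 2.65
ee_pos: [507.5, -224.0, 118.8]
tcp_rot: [0.504, 0.495, -0.504, 0.497]
contact_force: [0.3, 0.1, 0.1]
width: 0.586
```

```bash
python3 - <<'E'
from h import *
p,T=tool(); print(p,T)
c=cal("wrist")
im=eyes.grab_frame("wrist");cv2.imwrite("pics/w3.png",im[:,:,::-1]); crop("w3","w3a",220,160,400,310,4.4)
E
```

```text
[ 507.52531288 -223.98138832  118.79633734] [[ 0.00231371  0.99985099 -0.01710698]
 [-0.00164467 -0.0171032  -0.99985238]
 [-0.99999597  0.0023415   0.00160485]]
```

View pics/w3a.png

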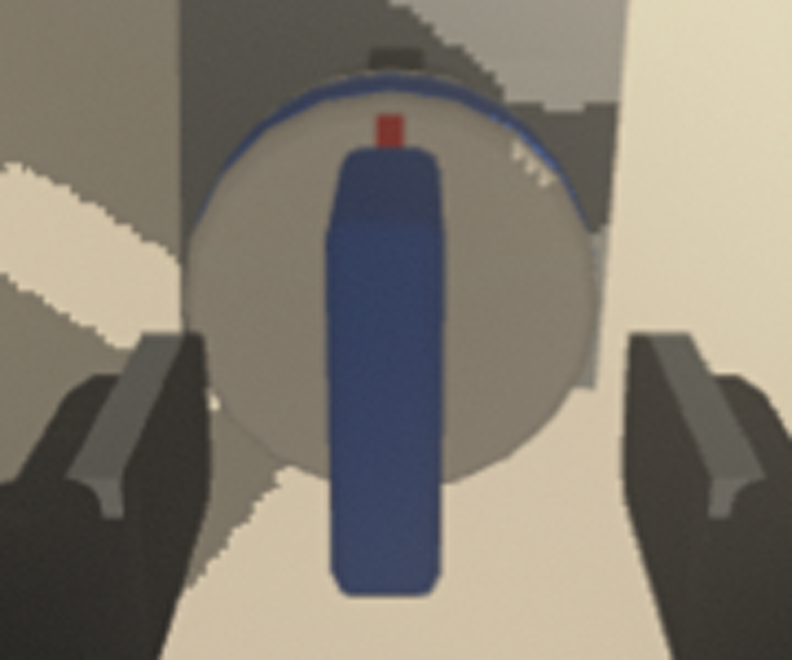

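```bash
python3 - <<'E'
from h import *
p,T=tool(); print(p,T)
c=cal("wrist")
for px in [(327,232),(443,230),(333,595),(440,595)]:
    q=onz(c,(220+px[0]/4.4,160+px[1]/4.4),145); print(q,T.T@(q-p))
E
```

```text
[ 507.32865294 -223.79729832  118.44670947] [[ 0.00179957  0.99985243 -0.01708453]
 [-0.00127327 -0.01708225 -0.99985328]
 [-0.99999757  0.00182106  0.00124234]]
[ 529.96977111 -214.61847114  145.        ] [-26.52416876  22.52933722  -9.53130498]
[ 529.98039064 -227.70746536  145.        ] [-26.50748384  22.76354463   3.55558736]
[ 482.85405789 -213.64508897  145.        ] [-26.61019635 -24.59605066  -9.69959471]
[ 482.6273695  -226.83976109  145.        ] [-26.59380393 -24.59731094   3.4970143 ]
```

Emit:
drive_tool(
  rows=[0,0,0,0.55,-0.1,-0.3,5,0,0,0,0,0,0,5,0,0,0,0,0,0,5,0,0,0,0,0,0,3,0,0,0,0,0,0,1,0,0,0,0,0,0,0.5,0,0,0,0,0,0,0.5,0,0,0,0,0,0,0.5],
  squeeze=80,
)

```text
time: 3.37
ee_pos: [506.1, -220.5, 112.1]
tcp_rot: [0.504, 0.495, -0.504, 0.496]
contact_force: [0.1, -0.2, 1.8]
width: 0.139
```

Emit:
drive_tool(
  rows=[0,0,0,0,0,0,0.5,0,0,0,0,0,0,0.5],
)

```text
time: 3.53
ee_pos: [506.0, -220.5, 112.1]
tcp_rot: [0.504, 0.495, -0.504, 0.496]
contact_force: [-1.2, 0.3, 2.1]
width: 0.14
```

Emit:
drive_tool(
  rows=[0,0,0,-1,0,0,0.5,0,0,0,-2,0,0,0.5,0,0,0,-3,0,0,0.5,0,0,0,-3.5,0,0,0.5,0,0,0,-3.5,0,0,0.5,0,0,0,-3.5,0,0,0.5,0,0,0,-3.5,0,0,0.5,0,0,0,-3,0,0,0.5],
)

```text
time: 4.2
ee_pos: [505.4, -220.1, 344.3]
tcp_rot: [0.504, 0.495, -0.504, 0.496]
contact_force: [1.3, -0.2, -1.0]
width: 0.139
```

Emit:
drive_tool(
  rows=[0,0,0,0,0,0,0.5,0,0,0,0,0,0,0.5,0,0,0,0,0,0,0.5],
)

```text
time: 4.45
ee_pos: [505.0, -219.9, 340.1]
tcp_rot: [-0.504, -0.497, 0.504, -0.495]
contact_force: [-0.2, -0.5, -3.3]
width: 0.138
```

```bash
python3 - <<'E'
from h import *
s=readout.get_state(); print(s['qpos'],s['ee_pos'],s['width'],s['contact_force'],s['torque'])
p,T=tool()
for n in ["side","wrist"]: cv2.imwrite(f"pics/{n}4.png",eyes.grab_frame(n)[:,:,::-1])
crop("side4","s4",220,100,360,300,3); crop("wrist4","w4",200,150,420,330,3.5)
# target
import port
o,P=port.port(1.959,598.9,-40.4); print(P)
Tt=np.c_[-P[:,2],-P[:,0],np.cross(-P[:,2],-P[:,0])]; print(Tt, (R.from_matrix(T).inv()*R.from_matrix(Tt)).as_rotvec())
E
```

```text
[-6.16437133e-01 -6.51481936e-02  1.65664863e+00 -7.91487543e-05
  1.55289960e+00  9.71608072e-01] [ 505.04802614 -219.8755354   340.14905488] 0.1379698085771229 [-0.20830545 -0.45037478 -3.30774683] [ 0.02895827 -0.03635732 -0.01003224]
[[ 0.32781345  0.92559051 -0.18926318]
 [-0.8015849   0.37852636  0.46279525]
 [ 0.5         0.          0.8660254 ]]
[[ 0.18926318 -0.32781345  0.92559051]
 [-0.46279525  0.8015849   0.37852636]
 [-0.8660254  -0.5         0.        ]] [-1.92331529 -0.51881885 -0.33972896]
```

View pics/s4.png

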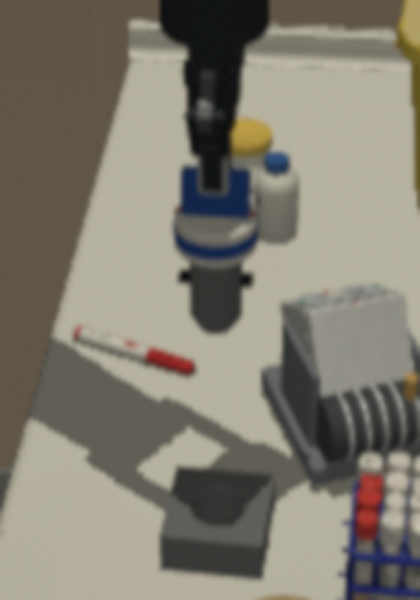

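View pics/w4.png

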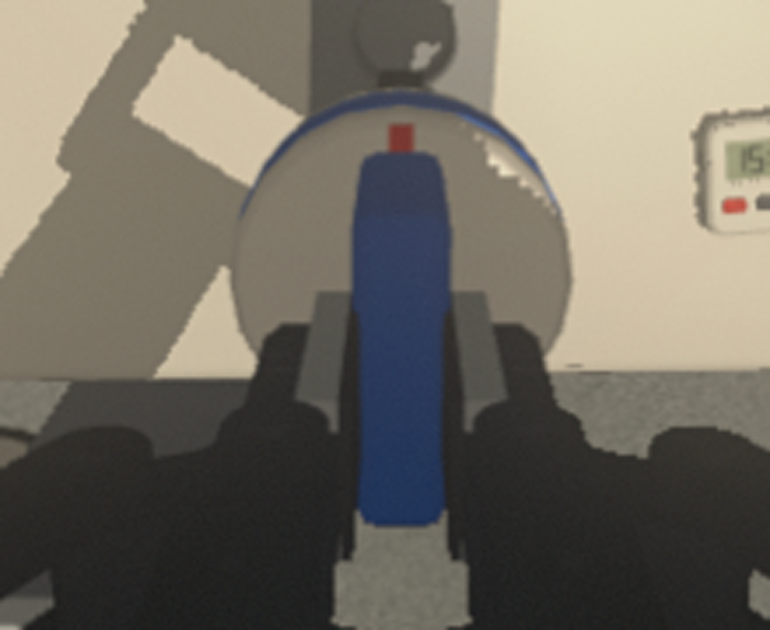

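Emit:
drive_tool(
  rows=[0,0,0,0.1,0.3,-1.8,0.5,0,0,0,0.2,0.6,-3.5,0.5,0,0,0,0.2,0.6,-3.8,0.5,0,0,0,0.2,0.7,-4,0.5,0,0,0,0.2,0.7,-4,0.5,0,0,0,0.2,0.7,-4,0.5,0,0,0,0.2,0.7,-4,0.5,0,0,0,0.2,0.4,-3.1,0.5],
)

```text
time: 5.22
ee_pos: [556.8, 63.8, 324.5]
tcp_rot: [-0.503, -0.497, 0.505, -0.495]
contact_force: [0.8, -0.5, -1.6]
width: 0.135
```

Emit:
drive_tool(
  rows=[-0.107,-0.0288,-0.0189,0,0,0,0.5,-0.107,-0.0288,-0.0189,0,0,0,0.5,-0.107,-0.0288,-0.0189,0,0,0,0.5,-0.107,-0.0288,-0.0189,0,0,0,0.5,-0.107,-0.0288,-0.0189,0,0,0,0.5,-0.107,-0.0288,-0.0189,0,0,0,0.5],
)

```text
time: 5.72
ee_pos: [556.9, 60.9, 324.4]
tcp_rot: [0.246, 0.615, -0.389, 0.64]
contact_force: [-1.1, 0.1, -1.7]
width: 0.137
```

Emit:
drive_tool(
  rows=[-0.107,-0.0288,-0.0189,0,0,0,0.5,-0.107,-0.0288,-0.0189,0,0,0,0.5,-0.107,-0.0288,-0.0189,0,0,0,0.5,-0.107,-0.0288,-0.0189,0,0,0,0.5,-0.107,-0.0288,-0.0189,0,0,0,0.5,-0.107,-0.0288,-0.0189,0,0,0,0.5],
)

```text
time: 6.22
ee_pos: [556.8, 61.0, 324.3]
tcp_rot: [-0.036, 0.662, -0.23, 0.712]
contact_force: [0.1, -0.6, -1.7]
width: 0.137
```

Emit:
drive_tool(
  rows=[-0.107,-0.0288,-0.0189,0,0,0,0.5,-0.107,-0.0288,-0.0189,0,0,0,0.5,-0.107,-0.0288,-0.0189,0,0,0,0.5,-0.107,-0.0288,-0.0189,0,0,0,0.5,-0.107,-0.0288,-0.0189,0,0,0,0.5,-0.107,-0.0288,-0.0189,0,0,0,0.5,0,0,0,0,0,0,0.5,0,0,0,0,0,0,0.5],
)

```text
time: 6.88
ee_pos: [556.6, 61.0, 324.9]
tcp_rot: [-0.312, 0.635, -0.048, 0.705]
contact_force: [-0.6, 0.3, -2.5]
width: 0.136
```

```bash
python3 - <<'E'
from h import *
s=readout.get_state(); print(s['qpos'],s['ee_pos'],s['width'],s['contact_force'],s['torque'])
p,T=tool()
np.savez("w5.npz",**cal("wrist"),p=p,T=T)
for n in ["wrist","side","top"]: cv2.imwrite(f"pics/{n}5.png",eyes.grab_frame(n)[:,:,::-1])
import port
o,P=port.port(1.959,598.9,-40.4)
Tt=np.c_[-P[:,2],-P[:,0],np.cross(-P[:,2],-P[:,0])]; print((R.from_matrix(T).inv()*R.from_matrix(Tt)).as_rotvec(), P.T@(p-o))
crop("side5","s5",230,100,390,250,4)
E
```

```text
[ 0.14602563 -0.07317361  1.75672982 -0.52081447  1.35379092 -0.1550059 ] [556.64150072  60.95717025 324.87389828] 0.1361152159928121 [-0.5756417   0.33186251 -2.51364401] [ 0.45679975  0.22821305 -0.05110643]
[ 0.0007282  -0.0013676   0.00021384] [-1.62331852e-01 -7.47704804e-01  2.19341215e+02]
```

View pics/wrist5.png

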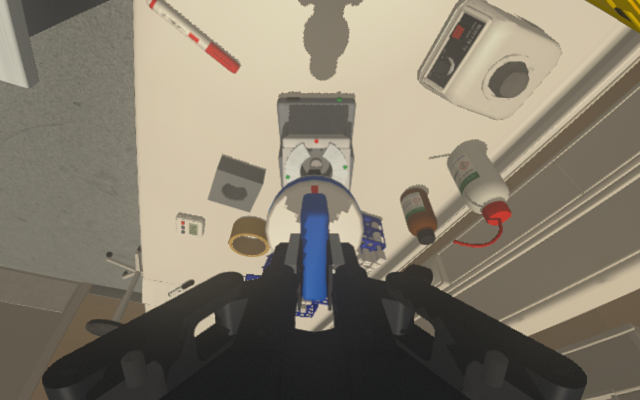

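View pics/s5.png

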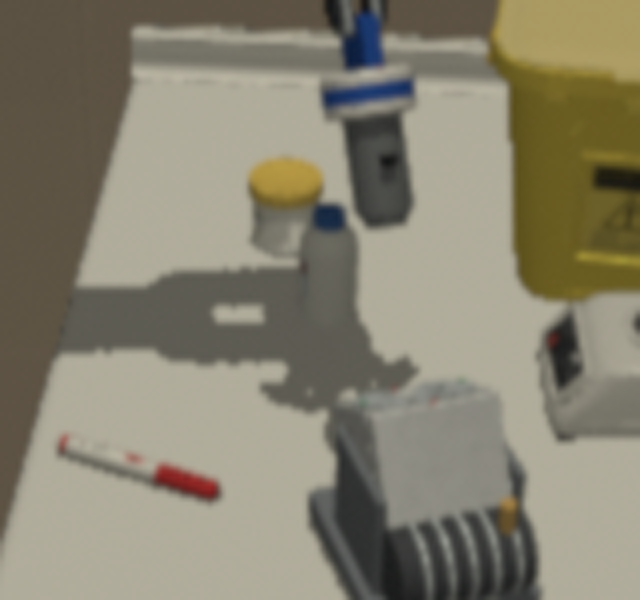

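View pics/top5.png

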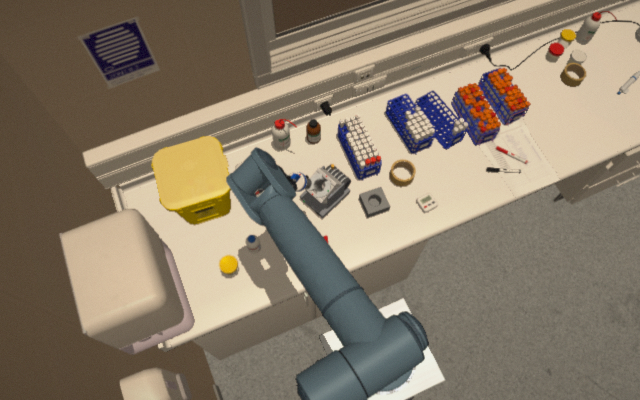

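```bash
python3 - <<'E'
from h import *
crop("wrist5","w5a",260,80,380,210,4.6); crop("wrist5","w5b",250,160,380,310,4)
E
```

```text
(no output)
```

View pics/w5a.png

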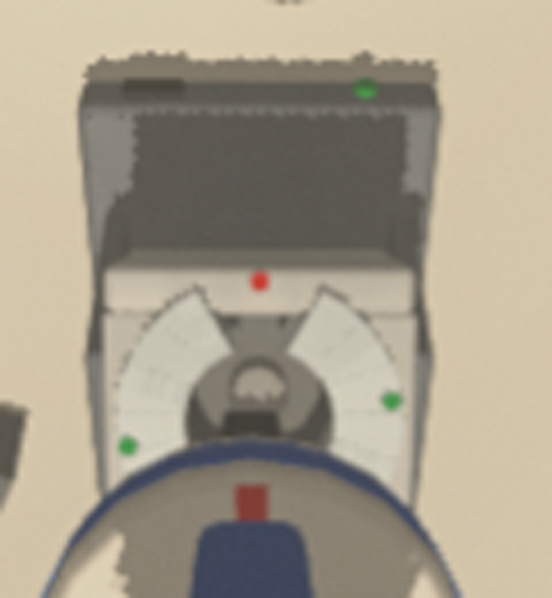

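View pics/w5b.png

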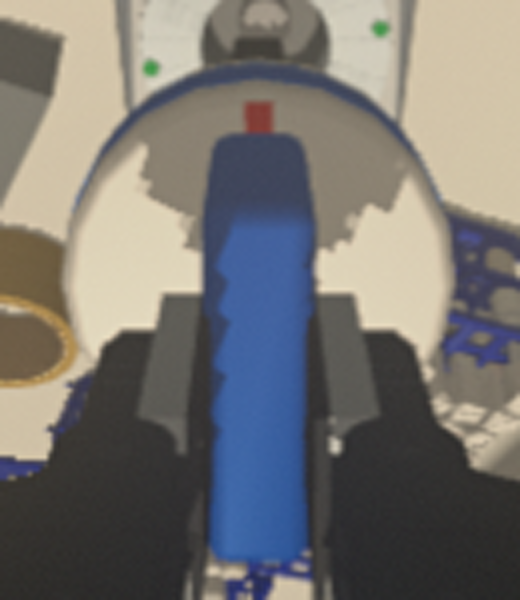

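```bash
cat > p3.py <<'E'
from port import *
np.set_printoptions(precision=3,suppress=True)
w5=dict(np.load("w5.npz")); p=w5['p'];T=w5['T']
o5=np.array([(260+x/4.6,80+y/4.6) for x,y in [(260,282),(391,400),(127,446)]])
def pp(v,zs=0):
    o,P=port(*v[:3]); o=o+[0,0,zs]; a=np.radians([0,180,-80,100])
    return np.array([o+P@np.array([r*np.cos(q),r*np.sin(q),z]) for q,r,z in zip(a,[40.3,40.3,39.2,39.2],[-3,-3,0,0])])
F={'top':lambda v:(proj(t,pp(v))-ot).ravel(),'w1':lambda v:(proj(w,pp(v))-ow).ravel(),'w5':lambda v:(proj(w5,pp(v)[[1,3,2]])-o5).ravel()}
for ks in (['top'],['w1'],['w5'],['top','w1','w5'],['w1','w5']):
    r=least_squares(lambda v:np.concatenate([F[k](v) for k in ks]),[1.95,598,-40]); print(ks,r.x,r.fun)
    o,P=port(*r.x); print('  TCP in port',P.T@(p-o))
# cart in tool via w5
ob=np.array([(250+x/4,160+y/4) for x,y in [(210,558),(308,560),(259,101),(66,275),(452,275)]])
def cp(v): # dy,dz,rx,rz(pitch) ; cart frame: x=tool y, y = tool z? z=-tool x
    A=R.from_rotvec([v[2],0,v[3]]).as_matrix()
    L=np.array([[-140,-25,-7],[-140,-25,7],[-104,29,0.]])-np.array([-121,0,0]) # about wing centre
    c=np.array([107.1-121,v[0],v[1]])
    return np.array([p+T@(c+A@l) for l in L])
r=least_squares(lambda v:np.r_[(proj(w5,cp(v))-ob[:3]).ravel(),5*v[3],],[0,0,0,0]); print('cart',r.x,r.fun)
E
python3 p3.py
```

```text
['top'] [  1.956 598.507 -39.824] [-0.16  -0.043 -0.07  -0.279 -0.081 -0.034  0.314  0.365]
  TCP in port [  0.43   -0.899 218.999]
['w1'] [  1.96  598.833 -40.992] [-0.053  0.05   0.026 -0.107  0.146  0.121 -0.113 -0.07 ]
  TCP in port [ -0.615  -0.348 219.603]
['w5'] [  1.957 600.679 -41.192] [-0.146  0.028  0.152  0.066 -0.003 -0.087]
  TCP in port [ -1.377  -2.299 220.042]
['top', 'w1', 'w5'] [  1.955 599.342 -40.939] [ 0.042 -0.348  0.122 -0.597  0.109 -0.343  0.518  0.05  -0.082 -0.314
 -0.144 -0.673 -0.083 -0.261 -0.1   -0.661 -0.967 -0.445 -0.657 -0.327
 -0.896 -0.539]
  TCP in port [ -0.736  -1.35  219.672]
['w1', 'w5'] [  1.955 599.39  -41.024] [-0.006 -0.364 -0.081 -0.716 -0.014 -0.305 -0.031 -0.71  -0.958 -0.383
 -0.653 -0.271 -0.883 -0.485]
  TCP in port [ -0.82   -1.364 219.721]
cart [ 1.952 -0.018  0.001 -0.068] [-1.413  0.405  1.358 -0.05   0.063 -0.316 -0.34 ]
```

```bash
cat > ov.py <<'E'
from h import *
def overlay(n,img,out,p,T,box,s,dy=0,dz=0,pit=0,dx=107.1,c=None):
    c=c or cal(n); im=cv2.imread(f"pics/{img}.png"); x0,y0,x1,y1=box
    im=cv2.resize(im[y0:y1,x0:x1],None,fx=s,fy=s,interpolation=cv2.INTER_CUBIC)
    A=R.from_rotvec([0,0,pit]).as_matrix()
    def W(l): # l in cart coords x,y,z -> tool
        l=np.array(l,float); q=np.c_[-(l[:,2]-121),l[:,0],l[:,1]]
        return p+(T@(np.array([dx-121,dy,dz])[:,None]+A@q.T)).T
    a=np.linspace(0,2*np.pi,40)
    def dr(L,col):
        q=((proj(c,W(L))-[x0,y0])*s).round().astype(int); cv2.polylines(im,[q.reshape(-1,1,2)],False,col,1)
    for r,z in [(13,0),(20,12),(20,74),(31,74),(31,104)]: dr(np.c_[r*np.cos(a),r*np.sin(a),0*a+z],(0,255,0))
    for y in(-7,7): dr([[-25,y,104],[-25,y,140],[25,y,140],[25,y,104],[-25,y,104]],(0,0,255))
    for x in(-1,1): dr([[x*20,-5,44],[x*28,-5,44],[x*28,5,44],[x*20,5,44]],(255,0,255))
    cv2.imwrite(f"pics/{out}.png",im)
E
python3 - <<'E'
from ov import *
w5=dict(np.load("w5.npz")); p=w5['p'];T=w5['T']
overlay("side","side5","ov5s",p,T,(300,90,350,160),8)
overlay("wrist","wrist5","ov5w",p,T,(250,160,380,310),4,c=w5)
E
```

```text
(no output)
```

View pics/ov5s.png

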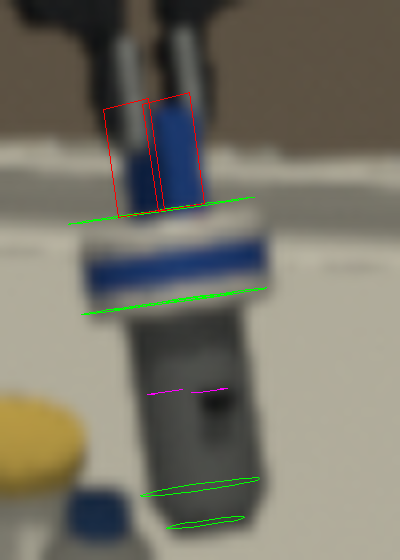

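View pics/ov5w.png

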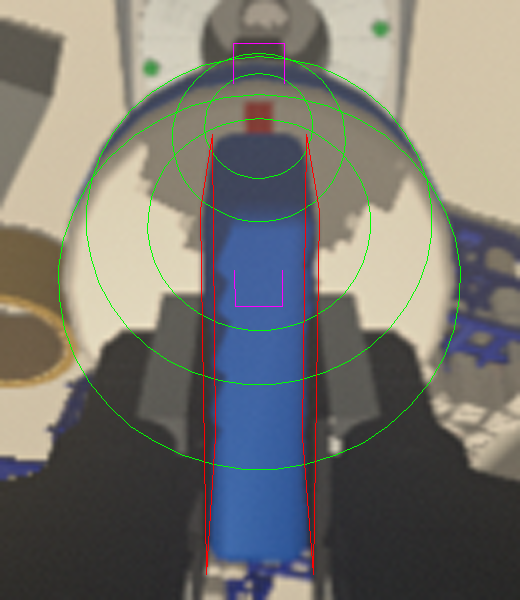

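Emit:
drive_tool(
  rows=[0,0,0,2,0,0,0.5,0,0,0,3,-0.09,0.16,0.5,0,0,0,3,0,0,0.5,0,0,0,1.5,0,0,0.5,0,0,0,0.5,0,0,0.5,0,0,0,0,0,0,0.5,0,0,0,0,0,0,0.5,0,0,0,0,0,0,0.5],
)

```text
time: 7.7
ee_pos: [579.5, 14.8, 242.6]
tcp_rot: [-0.313, 0.633, -0.048, 0.707]
contact_force: [0.6, -0.8, -1.7]
width: 0.138
```

```bash
python3 - <<'E'
from ov import *
s=readout.get_state(); print(s['qpos'],s['ee_pos'],s['width'],s['contact_force'],s['torque'])
p,T=tool()
np.savez("w6.npz",**cal("wrist"),p=p,T=T)
for n in ["wrist","side","top"]: cv2.imwrite(f"pics/{n}6.png",eyes.grab_frame(n)[:,:,::-1])
import port
o,P=port.port(1.957,599.3,-40.9)
Tt=np.c_[-P[:,2],-P[:,0],np.cross(-P[:,2],-P[:,0])]; print((R.from_matrix(T).inv()*R.from_matrix(Tt)).as_rotvec(), P.T@(p-o))
crop("wrist6","w6a",220,70,420,220,4)
overlay("side","side6","ov6s",p,T,(285,130,385,230),6)
overlay("top","top6","ov6t",p,T,(260,140,380,240),6)
E
```

```text
[ 0.05535681  0.00460037  1.83255724 -0.54015065  1.17033167 -0.15347131] [579.45739781  14.78113918 242.56553037] 0.1377339089570584 [ 0.63284083 -0.83360919 -1.68955954] [0.4378822  0.19872253 0.02977495]
[0.00233074 0.00524706 0.0029447 ] [  2.64034055   2.59255175 122.68157451]
```

View pics/w6a.png

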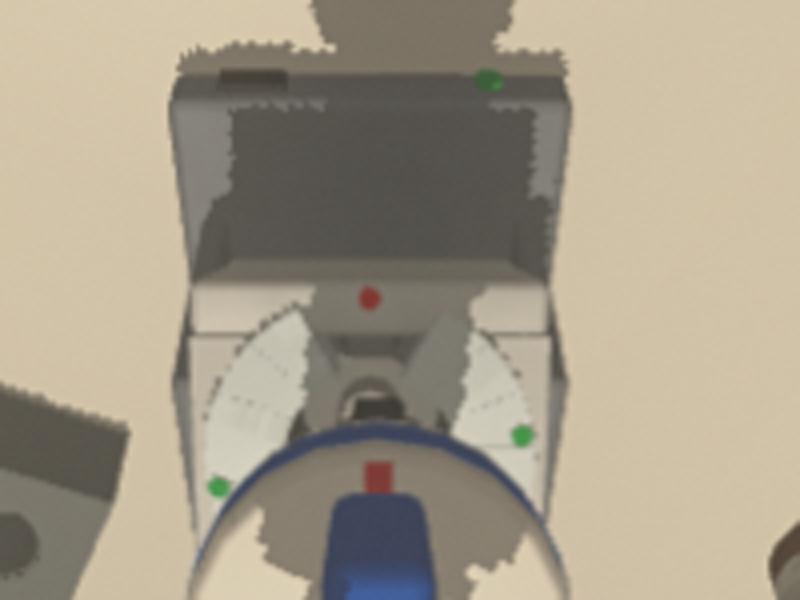

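View pics/ov6s.png

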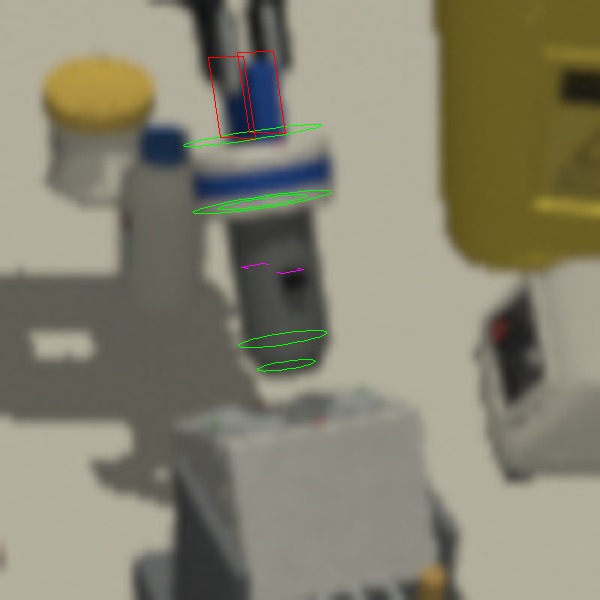

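View pics/ov6t.png

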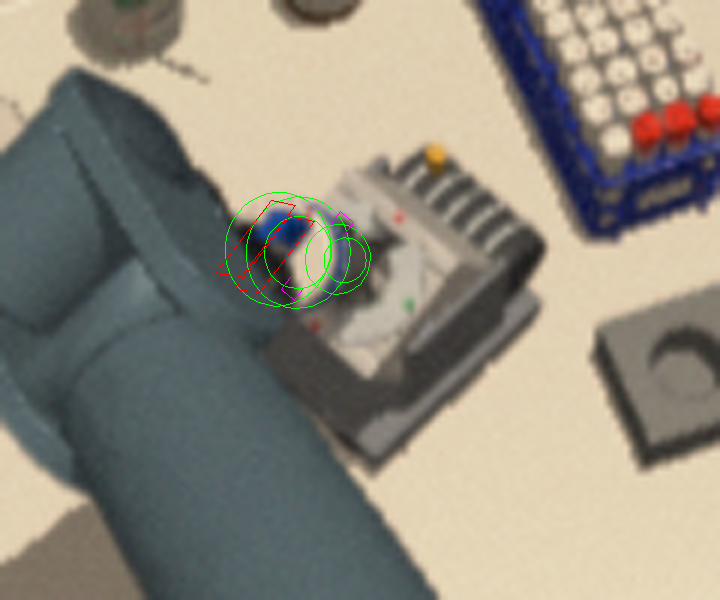

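```bash
python3 - <<'E'
from ov import *
p,T=tool(); s=readout.get_state();print(s['time'],p,s['joint_vel'],s['contact_force'])
import port
o,P=port.port(1.957,599.3,-40.9)
Tt=np.c_[-P[:,2],-P[:,0],np.cross(-P[:,2],-P[:,0])]; print((R.from_matrix(T).inv()*R.from_matrix(Tt)).as_rotvec(), P.T@(p-o))
c=cal("wrist");w6=dict(np.load("w6.npz"));print(c['tvec'],w6['tvec'],c['rvec'],w6['rvec'])
E
```

```text
7.85 [579.09891825  14.84803605 242.134681  ] [-0.00229463  0.00341358  0.00905257 -0.00306683 -0.0013763   0.00034587] [ 0.1910321  -0.22999885 -2.77809514]
[0.00295094 0.00487724 0.00269632] [  2.25430911   2.2856741  122.40694786]
[-541.13315892 -295.37389456  194.68844082] [-541.62853941 -295.44540439  194.68702523] [-2.30735953 -0.45616253 -0.19529798] [-2.30733047 -0.45545102 -0.1958623 ]
```

```bash
cat > p4.py <<'E'
import sys
from port import *
np.set_printoptions(precision=3,suppress=True)
def pp(v):
    o,P=port(*v[:3]); a=np.radians([0,180,-80,100])
    return np.array([o+P@np.array([r*np.cos(q),r*np.sin(q),z]) for q,r,z in zip(a,[40.3,40.3,39.2,39.2],[-3,-3,0,0])])
def fit(f,obs):
    w5=dict(np.load(f)); p=w5['p'];T=w5['T']
    obs=np.array(obs)
    r=least_squares(lambda v:(proj(w5,pp(v)[[1,3,2]])-obs).ravel(),[1.95,598,-40]); print(r.x,r.fun)
    o,P=port(*r.x); print('  TCP in port',P.T@(p-o))
    Tt=np.c_[-P[:,2],-P[:,0],np.cross(-P[:,2],-P[:,0])]; print((R.from_matrix(T).inv()*R.from_matrix(Tt)).as_rotvec())
E
python3 - <<'E'
from p4 import *
fit("w6.npz",[(220+x/4,70+y/4) for x,y in [(369,298),(522,436),(219,487)]])
E
```

```text
[  1.957 600.372 -40.988] [ 0.128  0.287  0.114 -0.261 -0.248 -0.02 ]
  TCP in port [  2.22    1.658 122.924]
[0.002 0.005 0.003]
```

```bash
python3 - <<'E'
from p4 import *
w5=dict(np.load("w6.npz")); p=w5['p'];T=w5['T']
obs=np.array([(220+x/4,70+y/4) for x,y in [(369,298),(522,436),(219,487)]])
for dx in (0,-3,-5):
    # camera displaced dx along tool x
    ww=dict(w5); Rm=cv2.Rodrigues(ww['rvec'])[0]; ww['tvec']=w5['tvec']-Rm@(T[:,0]*dx)
    for free in (0,1):
        g=lambda v:np.r_[(proj(ww,pp(v)[[1,3,2]]+[0,0,v[3]])-obs).ravel(), (v[3]*(0.02 if free else 100))]
        r=least_squares(g,[1.95,598,-40,0]); o,P=port(*r.x[:3]); o=o+[0,0,r.x[3]]; print(dx,free,r.x,np.abs(r.fun).max(),P.T@(p-o))
E
```

```text
0 0 [  1.957 600.372 -40.988  -0.   ] 0.286543071075414 [  2.22    1.658 122.924]
0 1 [  1.957 600.433 -41.138  -0.196] 0.30608719281073604 [  2.179   1.656 123.174]
-3 0 [  1.957 600.591 -41.574   0.   ] 0.543151775579048 [  1.678   1.651 123.237]
-3 1 [  1.957 599.854 -39.757   2.385] 0.307372064524543 [  2.185   1.671 120.191]
-5 0 [  1.957 600.737 -41.966   0.   ] 0.7116987048723615 [  1.316   1.646 123.446]
-5 1 [  1.957 599.468 -38.836   4.105] 0.3082293534959888 [  2.189   1.681 118.202]
```

Emit:
drive_tool(
  rows=[0.002,0.005,0.003,0.4,0.22,-0.17,0.5,0,0,0,0,0,0,0.5,0,0,0,0,0,0,0.5,0,0,0,0,0,0,0.5],
)

```text
time: 8.18
ee_pos: [576.9, 13.6, 236.0]
tcp_rot: [-0.311, 0.636, -0.048, 0.704]
contact_force: [0.1, -0.0, -2.1]
width: 0.132
```

```bash
cat > st.py <<'E'
from h import *
np.set_printoptions(precision=4,suppress=True)
import port
o,P=port.port(1.957,600.4,-41.05)
def st():
    s=readout.get_state(); p,T=tool()
    Tt=np.c_[-P[:,2],-P[:,0],np.cross(-P[:,2],-P[:,0])]; print(s['time'],'rot',(R.from_matrix(T).inv()*R.from_matrix(Tt)).as_rotvec(),'TCPport', P.T@(p-o),'F',P.T@s['contact_force'],'M',P.T@s['torque'],'q6',s['qpos'][5],'w',s['width'])
if __name__=="__main__": st()
E
python3 st.py
```

```text
8.1833 rot [ 0.0018 -0.0026 -0.001 ] TCPport [ -1.0046  -1.1856 117.2134] F [-0.9663  0.1151 -1.8313] M [ 0.0758  0.4219 -0.0456] q6 -0.14982412489796268 w 0.13231387325406196
```

Emit:
drive_tool(
  rows=[0,0,0,0,0,0,0.5,0,0,0,0,0,0,0.5],
)

```text
time: 8.35
ee_pos: [577.0, 13.6, 236.1]
tcp_rot: [-0.311, 0.636, -0.048, 0.704]
contact_force: [0.2, -0.9, -1.8]
width: 0.14
```

```bash
python3 - <<'E'
from st import *
st(); p,T=tool()
np.savez("w7.npz",**cal("wrist"),p=p,T=T)
cv2.imwrite(f"pics/wrist7.png",eyes.grab_frame("wrist")[:,:,::-1])
st(); cv2.imwrite(f"pics/side7.png",eyes.grab_frame("side")[:,:,::-1]); st()
crop("wrist7","w7a",220,70,420,220,4)
E
```

```text
8.35 rot [ 0.0016 -0.0024 -0.001 ] TCPport [ -0.8819  -1.1035 117.2968] F [-0.0669 -0.1404 -1.9896] M [ 0.0504  0.5041 -0.0646] q6 -0.1498407195967893 w 0.1401599785445155
8.4 rot [ 0.0016 -0.0024 -0.0009] TCPport [ -0.8748  -1.0887 117.3063] F [-1.0232 -0.0025 -1.1452] M [-0.0692  0.5387 -0.024 ] q6 -0.14982050312546477 w 0.13732949111110243
8.45 rot [ 0.0016 -0.0023 -0.0009] TCPport [ -0.8837  -1.08   117.3309] F [-0.6475 -0.4602 -2.2512] M [ 0.0349  0.4325 -0.0273] q6 -0.14982790838426446 w 0.1363462247902223
```

View pics/w7a.png

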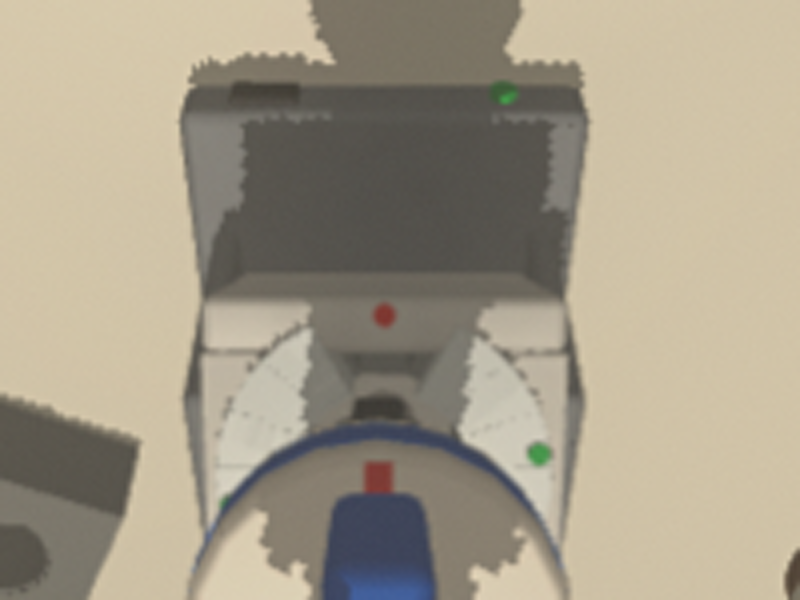

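Emit:
drive_tool(
  rows=[0.0015,-0.002,-0.001,0,-0.05,0.06,0.5,0,0,0,0,0,0,0.5,0,0,0,0,0,0,0.5],
)

```text
time: 8.7
ee_pos: [577.7, 13.4, 236.4]
tcp_rot: [-0.311, 0.635, -0.049, 0.705]
contact_force: [-0.3, -0.3, -2.4]
width: 0.138
```

```bash
python3 st.py
```

```text
8.7 rot [ 0.0001 -0.0004  0.    ] TCPport [ -0.3996  -0.5079 117.28  ] F [-1.0448 -0.3791 -2.148 ] M [ 0.0112  0.5013 -0.031 ] q6 -0.1484029046731073 w 0.1384195533830056
```

Emit:
drive_tool(
  rows=[0,0,0,0.5,-0.03,0.04,0.5,0,0,0,0.7,0,0,0.5,0,0,0,0.7,0,0,0.5,0,0,0,0.7,0,0,0.5,0,0,0,0,0,0,0.5,0,0,0,0,0,0,0.5],
)

```text
time: 9.2
ee_pos: [582.7, 0.9, 213.0]
tcp_rot: [-0.311, 0.636, -0.049, 0.705]
contact_force: [-0.1, 0.8, -1.8]
width: 0.14
```

```bash
python3 st.py
```

```text
9.2 rot [ 0.0004 -0.0021 -0.0006] TCPport [-0.4194 -0.6171 90.3145] F [-1.5289  0.1944 -1.1758] M [-0.0165  0.4618 -0.0172] q6 -0.14521852507402674 w 0.13987949498392996
```

Emit:
drive_tool(
  rows=[0,-0.002,0,0.5,-0.04,0.06,0.5,0,0,0,0.5,0,0,0.5,0,0,0,0.5,0,0,0.5,0,0,0,0,0,0,0.5,0,0,0,0,0,0,0.5],
)

```text
time: 9.62
ee_pos: [586.3, -5.9, 200.6]
tcp_rot: [-0.311, 0.635, -0.048, 0.706]
contact_force: [-0.2, 0.1, -2.4]
width: 0.136
```

```bash
python3 - <<'E'
from st import *
st(); 
for n in ["wrist","side"]:cv2.imwrite(f"pics/{n}8.png",eyes.grab_frame(n)[:,:,::-1])
crop("wrist8","w8a",220,70,420,220,4);crop("side8","s8a",285,130,385,230,6)
E
```

```text
9.6167 rot [ 0.0004  0.0007 -0.0003] TCPport [ 0.0551  0.1885 75.7651] F [-1.3747 -0.1782 -1.9628] M [0.0377 0.5435 0.0436] q6 -0.14359857620334235 w 0.13584026051711257
```

View pics/w8a.png

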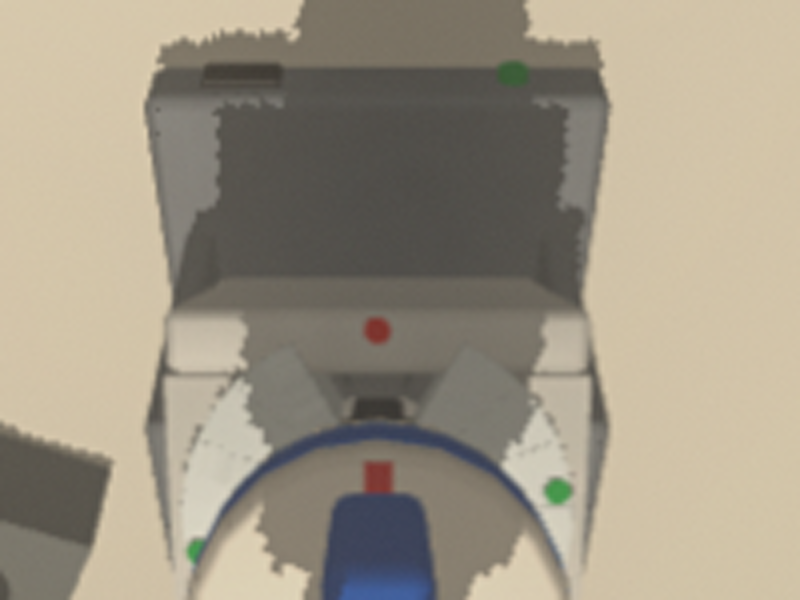

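View pics/s8a.png

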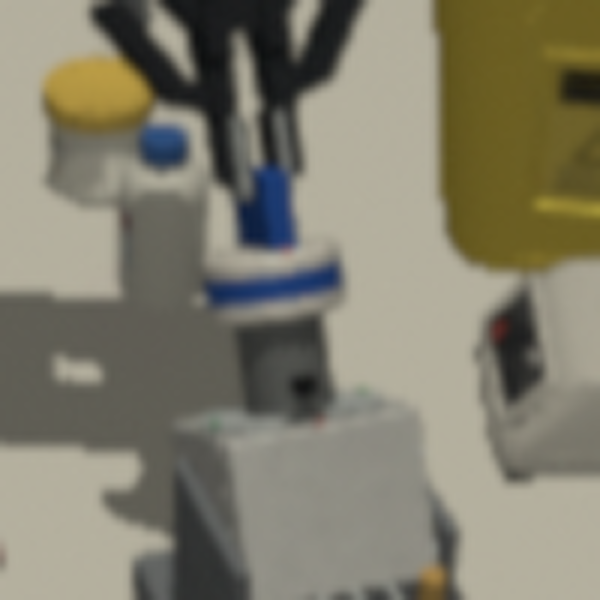

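Emit:
drive_tool(
  rows=[0,0,0,0.5,0,0,0.5,0,0,0,0.5,0,0,0.5,0,0,0,0.5,0,0,0.5,0,0,0,0,0,0,0.5,0,0,0,0,0,0,0.5],
)

```text
time: 10.13
ee_pos: [589.1, -12.9, 187.5]
tcp_rot: [-0.311, 0.635, -0.048, 0.706]
contact_force: [0.2, -0.5, -1.9]
width: 0.134
```

```bash
python3 st.py
```

```text
10.1333 rot [ 0.0004  0.0004 -0.0004] TCPport [ 0.0102  0.126  60.6118] F [-0.5292 -0.02   -1.9042] M [0.0442 0.4263 0.0042] q6 -0.14061007836385478 w 0.1337314629802246
```

Emit:
drive_tool(
  rows=[0,0,0,0.4,0,0,0.5,0,0,0,0.4,0,0,0.5,0,0,0,0.4,0,0,0.5,0,0,0,0.3,0,0,0.5,0,0,0,0,0,0,0.5,0,0,0,0,0,0,0.5],
)

```text
time: 10.63
ee_pos: [592.8, -19.5, 176.0]
tcp_rot: [-0.311, 0.634, -0.048, 0.706]
contact_force: [-1.8, 4.0, 4.9]
width: 0.135
```

```bash
python3 st.py
```

```text
10.6333 rot [-0.0003  0.0028  0.0006] TCPport [ 0.7864  1.1093 46.9144] F [-1.381  -0.1224  6.4226] M [-0.1008  0.5433  0.0331] q6 -0.13723190619923453 w 0.13500186984339724
```

Emit:
drive_tool(
  rows=[0,0.002,0,0.3,0.05,-0.06,0.5,0,0,0,0.3,0,0,0.5,0,0,0,0,0,0,0.5,0,0,0,0,0,0,0.5],
)

```text
time: 10.97
ee_pos: [593.7, -22.0, 171.2]
tcp_rot: [-0.311, 0.634, -0.049, 0.706]
contact_force: [-2.0, 4.8, 6.2]
width: 0.137
```

```bash
python3 - <<'E'
from st import *
st(); cv2.imwrite(f"pics/side9.png",eyes.grab_frame("side")[:,:,::-1]); st()
crop("side9","s9a",285,130,385,230,6)
E
```

```text
10.9667 rot [-0.0005  0.0021  0.0012] TCPport [ 0.6155  0.982  41.3897] F [-1.3588 -0.0627  7.9986] M [ 0.0628  0.4942 -0.0182] q6 -0.13460580023391439 w 0.1371402374389034
11.0167 rot [-0.0005  0.0022  0.0012] TCPport [ 0.6198  1.0118 41.4676] F [-1.6837  0.1618  8.3398] M [-0.0161  0.4456 -0.0068] q6 -0.13462048992549028 w 0.1373596375682709
```

View pics/s9a.png

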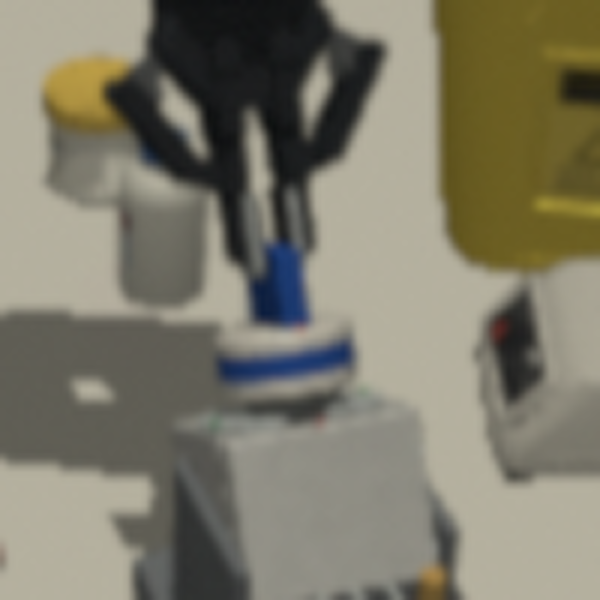

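Emit:
drive_tool(
  rows=[0.05,0,0,0,0,0,0.5,0.07,0,0,0,0,0,0.5,0.07,0,0,0,0,0,0.5,0.07,0,0,0,0,0,0.5,0,0,0,0,0,0,0.5],
)

```text
time: 11.43
ee_pos: [593.6, -22.0, 171.3]
tcp_rot: [-0.216, 0.622, -0.131, 0.741]
contact_force: [-1.6, 5.0, 6.7]
width: 0.136
```

```bash
python3 st.py
```

```text
11.4333 rot [-0.2628  0.0021  0.001 ] TCPport [ 0.6275  0.9309 41.5291] F [-1.1849  0.3706  8.3718] M [-0.0243  0.4426 -0.0301] q6 0.1277447514437312 w 0.13569124181177922
```

Emit:
drive_tool(
  rows=[0.1,0,0,0,0,0,0.5,0.1,0,0,0,0,0,0.5,0.1,0,0,0,0,0,0.5,0.1,0,0,0,0,0,0.5,0.1,0,0,0,0,0,0.5,0.1,0,0,0,0,0,0.5,0.1,0,0,0,0,0,0.5,0,0,0,0,0,0,0.5],
)

```text
time: 12.1
ee_pos: [593.5, -22.0, 171.2]
tcp_rot: [0.051, 0.54, -0.337, 0.77]
contact_force: [-0.7, 4.3, 6.9]
width: 0.137
```

```bash
python3 st.py
```

```text
12.1 rot [-0.9638  0.0021  0.0003] TCPport [ 0.6123  0.8102 41.4865] F [-0.215   0.9354  8.0571] M [-0.0963  0.4545 -0.0522] q6 0.828756803305386 w 0.13744397857144136
```

Continue to 80° (1.396) and watch for the stop.

Emit:
drive_tool(
  rows=[0.08,0,0,0,0,0,0.5,0.08,0,0,0,0,0,0.5,0.08,0,0,0,0,0,0.5,0.06,0,0,0,0,0,0.5,0.06,0,0,0,0,0,0.5,0.06,0,0,0,0,0,0.5,0.03,0,0,0,0,0,0.5,0,0,0,0,0,0,0.5],
)

```text
time: 12.77
ee_pos: [593.6, -22.1, 171.3]
tcp_rot: [0.221, 0.451, -0.449, 0.739]
contact_force: [-2.8, 3.7, 6.6]
width: 0.134
```

```bash
python3 st.py
```

```text
12.7667 rot [-1.4115  0.0023 -0.0001] TCPport [ 0.6538  0.8142 41.4828] F [-0.5578 -1.2192  7.9534] M [-0.0952  0.4348 -0.0042] q6 1.2764003791118603 w 0.13445306231347628
```

Emit:
drive_tool(
  rows=[0,0,0,-0.3,0,0,0.5,0,0,0,-0.3,0,0,0.5,0,0,0,-0.2,0,0,0.5,0,0,0,0,0,0,0.5,0,0,0,0,0,0,0.5],
)

```text
time: 13.18
ee_pos: [591.7, -18.6, 177.3]
tcp_rot: [0.22, 0.452, -0.448, 0.739]
contact_force: [0.2, 2.2, 4.7]
width: 0.138
```

```bash
python3 st.py
```

```text
13.1833 rot [-1.41    0.0013  0.0002] TCPport [ 0.2518  0.3911 48.6884] F [0.6047 1.0372 5.0424] M [ 0.1518  0.1285 -0.0127] q6 1.2734733379834962 w 0.13756809462098685
```

Emit:
drive_tool(
  rows=[0,0,0,-0.15,0,0,0.5,0,0,0,0,0,0,0.5,0,0,0,0,0,0,0.5],
)

```text
time: 13.43
ee_pos: [591.2, -17.9, 178.2]
tcp_rot: [0.22, 0.452, -0.449, 0.739]
contact_force: [-0.5, 3.2, 4.5]
width: 0.132
```

```bash
python3 st.py
```

```text
13.4333 rot [-1.4099  0.0005  0.0003] TCPport [ 0.0548  0.16   49.8565] F [-0.498   0.7614  5.4878] M [ 0.2554  0.0667 -0.0081] q6 1.273083085413395 w 0.13242908640633375
```

Test with a further 2 mm upward; a lock should hold it.

Emit:
drive_tool(
  rows=[0,0,0,-0.2,0,0,0.5,0,0,0,0,0,0,0.5,0,0,0,0,0,0,0.5],
)

```text
time: 13.68
ee_pos: [590.6, -17.1, 179.3]
tcp_rot: [0.22, 0.452, -0.449, 0.739]
contact_force: [3.7, -0.2, 0.6]
width: 0.136
```

```bash
python3 st.py
```

```text
13.6833 rot [-1.4097 -0.0003  0.0004] TCPport [-0.2301 -0.0927 51.2926] F [ 1.6662  3.3002 -0.2904] M [ 0.6376 -0.1039 -0.0278] q6 1.2726189798090903 w 0.13589173172199875
```

Emit:
drive_tool(
  rows=[0,0,0,0.03,0,0,0.5,0,0,0,0,0,0,2,0,0,0,0,0,0,3.5,0,0,0,0,0,0,5,0,0,0,0,0,0,5,0,0,0,0,0,0,5],
)

```text
time: 14.18
ee_pos: [590.2, -17.1, 179.1]
tcp_rot: [0.22, 0.453, -0.449, 0.738]
contact_force: [0.2, 1.0, -0.6]
width: 0.582
```

```bash
python3 - <<'E'
from st import *
st(); 
for n in ["wrist","side"]:cv2.imwrite(f"pics/{n}10.png",eyes.grab_frame(n)[:,:,::-1])
crop("side10","s10a",285,130,385,230,6)
E
```

```text
14.1833 rot [-1.4097 -0.0013  0.0006] TCPport [-0.4955 -0.3993 51.2359] F [-1.0207  0.5658 -0.0524] M [-0.0194  0.2184  0.0529] q6 1.2726925774078828 w 0.581987639849653
```

View pics/wrist10.png

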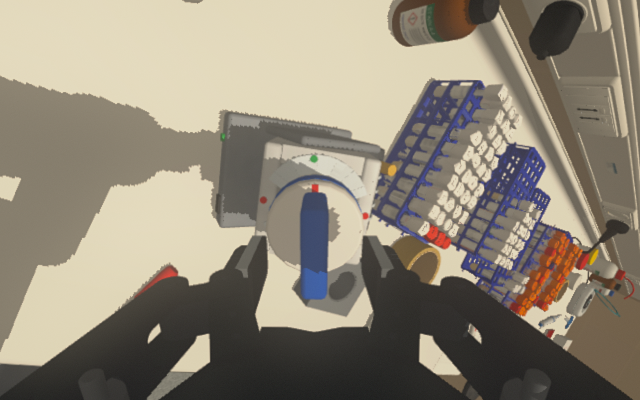

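View pics/s10a.png

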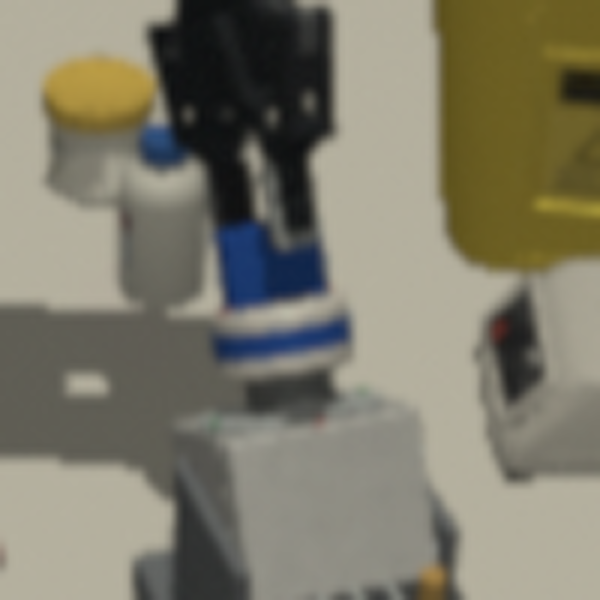

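Emit:
drive_tool(
  rows=[0,0,0,-0.5,0,0,5,0,0,0,-1.5,0,0,5,0,0,0,-2.5,0,0,5,0,0,0,-2.5,0,0,5,0,0,0,-2.5,0,0,5,0,0,0,-1.5,0,0,5,0,0,0,0,0,0,5,0,0,0,0,0,0,5],
)

```text
time: 14.95
ee_pos: [570.2, 34.3, 275.5]
tcp_rot: [0.221, 0.452, -0.448, 0.739]
contact_force: [-0.0, 0.0, -0.3]
width: 0.588
```

```bash
python3 - <<'E'
from st import *
st(); 
for n in ["wrist","side"]:
    cv2.imwrite(f"pics/{n}11.png",eyes.grab_frame(n)[:,:,::-1])
crop("side11","s11a",230,100,390,240,5);crop("wrist11","w11a",230,100,430,250,4)
st()
E
```

```text
14.95 rot [-1.41    0.0015 -0.0006] TCPport [ -0.0195   0.3738 162.2735] F [-0.1989 -0.0291 -0.2568] M [0.0036 0.2453 0.0318] q6 1.25773240690459 w 0.5875531159513077
15.05 rot [-1.4092 -0.0025  0.0011] TCPport [ -0.8872  -0.7022 160.1415] F [-0.7498 -0.999  -1.0529] M [ 0.0167  0.2782 -0.029 ] q6 1.2577542109598345 w 0.5871120847078338
```

View pics/w11a.png

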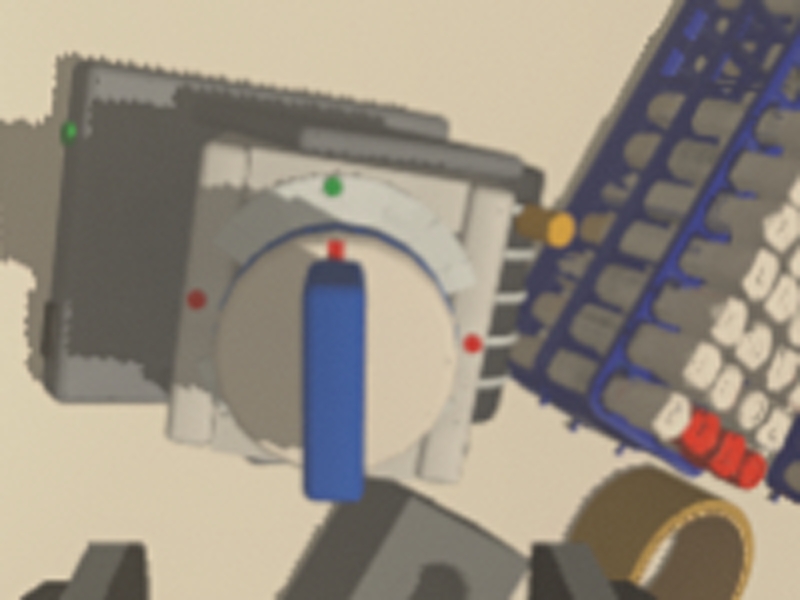

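View pics/s11a.png

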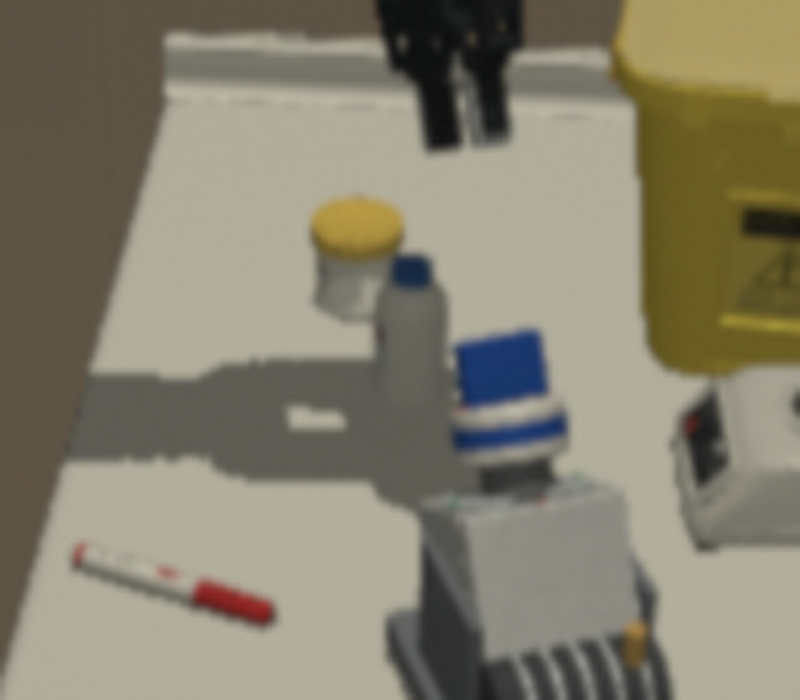

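Emit:
drive_tool(
  rows=[0,0,0,0,0,0,5,0,0,0,0,0,0,5,0,0,0,0,0,0,5],
)

```text
time: 15.3
ee_pos: [569.6, 33.5, 273.6]
tcp_rot: [0.22, 0.453, -0.449, 0.738]
contact_force: [0.9, -0.3, -0.8]
width: 0.583
```

```bash
python3 - <<'E'
from h import *
print(job.finish_job())
E
```

```text
the job is handed in; nothing more can be done
None
```

The cartridge is locked in the pump port, as far as my checks show. I handed the job in at about 15.3 s of the 48 s allowed; no verdict is reported.

**What I did:** I gripped the cartridge by its wing and lifted it out of the holder. I slid it straight into the port with the lugs in the notches and pushed it to about -65 mm; the plunger force was about 10 N. I turned it 81 degrees clockwise and let the spring lift it. Then I opened the jaws and backed off about 110 mm along the port's axis.

**Last checks:**
- **Lock:** before I let go, the lower end stood at about -56 mm. Pulling up a further 2 mm made the spring force vanish, as if the lugs had met the pocket tops.
- **Turn:** after I backed off, the last wrist picture shows the red bar in line with the green dot, with the cartridge seated straight. I did not turn it on to feel the end stop.
- **Clear of the arm:** the fingers were clear and the force reading was about zero.
- **Bystanders:** the bottle and cup look unmoved in the side picture. I did not check the timer at the end, but the arm did not come near it after the grasp.

**What disagreed:**
- The camera estimates of the port's position differed by up to about 2 mm, so I went by the close wrist view.
- In the wrist picture the cartridge looked 3–4% smaller than its model.
- The arm missed fine moves by 1–2 mm, so I corrected from its measured pose.

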